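# Make room in the drying rack and put away the tray of painted pots

## Robot

A 7-joint arm with a two-finger parallel gripper is mounted at the origin on the work surface. World frame = base frame: x ahead of the robot, y to its left, z up, the work surface at z = 0. Lengths are in m, angles in rad, forces in N, time in s.
With the tool pointing down it reaches from about 0.4 to 0.85 m from the base axis. Payload 4.5 kg.
Tool frame: the origin (TCP) lies at the very end of the fingers, on their centre line; the grasp point (between the pads) lies 19 mm behind it; z points along the fingers, y is the direction in which the jaws open and shut (so a half turn about z gives the same grasp; the last joint's range is limited). The gripper opens to 85 mm and grips with 20 to 120 N. Pads are 22 mm wide; open, the fingers measure 114 mm over their backs; the gripper's body (76 mm by 85 mm) begins 54 mm behind the grasp point. The pads swing forward as they close: fully open they stand 13 mm farther back than shut.
Start: joints at [-1.236, 0.689, -0.195, 1.565, 0.157, 0.902, -0.215], TCP at [0.185, 0.597, 0.231] pointing down, gripper open.
Joint ranges: [-3.01, 3.01], [-0.46, 2.08], [-1.47, 1.51], [0.13, 2.56], [-1, 4.14], [0.04, 2.09], [-2.66, 2.66]. Speed limits (rad/s): [2.57, 2.57, 3.14, 3.14, 3.14, 3.14, 3.14].

## Interface

Orientations are given as a 3x3 rotation matrix whose columns are the frame's x, y, z axes.
In Python, from cell import robot gives the robot as it stands.
- The arm moves only by the shell command python3 -m creep 'ROWS' [FORCE]. ROWS is JSON, a list of rows, each a list of 7 numbers: the shift along the tool's x, y, z in m, then the turn, a rotation vector about the tool's x, y, z in degrees, then the opening, from 0 (shut) to 1 (fully open). A call has exactly 5 rows; each row is the pose to reach, as a shift and turn from the pose commanded when the call began, along the tool's axes at that moment; what a row does not reach only later rows make up. A row lasts 1/8 s, in which the tool goes at most 62.5 mm and 10.7 degrees, less where a joint would pass 70% of its speed; a pose out of reach is approached as far as the arm can. A call with a gripper value outside its range is refused whole. The fingers move at their own pace and stop on an object; FORCE is the grip in N (left out, the last holds). Time passes only in rows, so rows that repeat a pose let the fingers close, or fill a call up. It gives the time, the measured TCP pose, the force and the opening at its end, in the units of the state.
- robot.observe(): the state, without advancing time (a new reading comes with each control period).
- robot.grab_frame(name): name is "scene" or "side" or "wrist"; returns the picture (420x560x3 uint8, blue, green, red); there is no depth.
- robot.calibration(name): a dict with "fx", "fy", "cx", "cy" (pixels), "R" (3x3) and "t" (3): a world point X has camera coordinates R X + t. Camera axes: x right, y down, z forward; pixel columns grow to the right and rows downward; lengths in m; the calibration is good to about 2 mm. The wrist camera is an equidistant fisheye: a pixel r from the principal point sees the ray r / f radians off the axis. A picture is of the moment at which its call begins: read the wrist's pose just before it. calibration takes no time and is no camera call; for the wrist camera it gives the pose at the moment of the call.
- robot.sign_off(): hands the job in, once; it reports no verdict.
The state is a dict: "t": time; "joints": joint angles; "qd": joint speeds; "tau": joint torques, N m; "ee_pos": TCP position; "ee_rot": TCP orientation; "contact_force": force on the tool from outside, world axes, zero at the start; "moment": the same for the moment, N m; "grip_width": opening from 0.0 (shut) to 1.0 (fully open).
Only numpy, scipy, OpenCV 4.12 (cv2) and the standard library are available. Lean on these libraries where they do the work, as an engineer would, in place of code of your own. Each camera call takes 0.05 s, during which the arm holds its last target.

## Task

The empty bay of the drying rack is too narrow for the blue tray. Lift the yellow divider out and drop it into the next notch, one step towards the stacked picture boards; then pick the tray up by its wooden handle, carry it level so that the two freshly painted pots stay standing on it, and set it down flat in the widened bay without dropping it. Leave the tape, the paint jar and the cup where they are.

Things in the scene. Friction and masses are not known exactly. Their poses are not given: they have to be found in the camera images.
- rack: Fixed low plywood rack, 202 (x) by 324 (y) by 52 mm high; origin: centre of its underside, z up. Floor top 12 mm up. End walls 50 mm high, inner faces at y = +-150 mm. Two notched rails along y, 16 mm thick, inner faces at x = +-85 mm, tops 52 mm up. Empty bay at the +y end; fixed stack of picture boards 24 mm high at the -y end. Turned up to 0.25 rad; may stand left or right of the tray.
- bay (a point): Centre of the widened bay, on the rack's floor (12 mm above the rack's underside), at y = +70 mm in the rack. With the divider in the next notch the bay is 160 mm (y, divider to end wall) by 170 mm (x, between the rails). Axes as the rack's.
- next_notch (a point): Middle between the two facing notches that the divider must go into, at notch-floor height (25 mm above the rack's underside). The rails have notches at y = +45 (divider starts here), -15 (this one) and -75 mm in the rack, each 16 mm wide with the mouth flared to 32 mm, 27 mm deep. Axes as the rack's.
- divider_mid (a point): Loose yellow divider board, 194 (x) by 10 (y, thick) by 70 mm high, 110 g, standing across both rails. The lower 40 mm are full length; above is a tab 60 mm wide, 10 mm thick, to pinch across its thickness. This point: middle, 32.5 mm above its underside, 37.5 mm below the tab's top. Axes in line with the rack's at the start. Must rise 30 mm to clear its notch.
- tray_mid (a point): Loose blue tray, 140 (x) by 130 (y) mm, rim 22 mm high, with an upright wooden handle board in the middle: 12 mm thick (y), 70 mm wide (x), top 120 mm above the tray's underside, to pinch from above across its thickness near the top. About 0.3 kg, 0.5 kg with the pots. This point: centre, 60 mm above its underside, 60 mm below the handle's top.
- red_pot_mid (a point): Red clay pot, 46 mm wide, 55 mm high, about 110 g, standing loose on the tray on the +y side of the handle. This point: its centre, 27.5 mm above its foot.
- green_pot_mid (a point): Green clay pot, same size, on the tray on the -y side of the handle. This point: its centre, 27.5 mm above its foot.
- tape_mid (a point): Lilac roll of tape lying flat, 96 mm across, 28 mm high; point at its centre. Leave alone.
- paint_jar_mid (a point): Orange paint jar with white lid, 60 mm across, 75 mm high; point at its centre. Leave alone.
- cup_mid (a point): White cup, 72 mm across, 85 mm high; point at its centre. Leave alone.
Not all that is in view belongs to the job. Of the things shaped like the part that bears tray_mid, the blue one is meant.

How it is judged:
By the outcome, as a careful person would: the job done as asked, in the order asked, and still so for the second after the job is handed in, with the robot touching nothing.
It also fails if it takes over 64 s, if anything falls off the work surface, if the arm or the gripper's body presses on something with over 40 N, if the wrist force passes 120 N, or if a joint passes its speed limit or range.

## Working session

There is one attempt and no reset: what is moved stays moved. The work goes in short steps, Python scripts to look and compute and a shell command to move; the robot and the scene stay as the last step left them, time stands still between calls to the robot, and variables do not carry over. Pictures are saved under pics/ and viewed, and the job is handed in when it is done.

```bash
ls; mkdir -p pics
python3 - <<'E'
from cell import robot
import cv2
s=robot.observe();print(s['t'],s['ee_pos'],s['ee_rot'],s['grip_width'])
for n in("scene","side","wrist"):
    cv2.imwrite(f"pics/{n}0.png",robot.grab_frame(n)); print(n,robot.calibration(n))
E
```

```text
pics
0.0 [0.18501347 0.59629097 0.23048237] [[-9.55147072e-01  2.96131555e-01 -4.15835993e-04]
 [ 2.96131816e-01  9.55145390e-01 -1.79778097e-03]
 [-1.35195843e-04 -1.84028750e-03 -9.99998298e-01]] 1.000658473706913
scene {'fx': 441.297960321431, 'fy': 441.297960321431, 'cx': 276.5782396455302, 'cy': 213.43151341825273, 'R': array([[-0.53661541,  0.84371399, -0.01380621],
       [ 0.57316829,  0.3524387 , -0.73977367],
       [-0.61929155, -0.40488723, -0.67271414]]), 't': array([ 0.2824417 , -0.33568745,  1.38265385])}
side {'fx': 494.78998459476446, 'fy': 494.78998459476446, 'cx': 277.75098695634995, 'cy': 207.14461567916138, 'R': array([[ 0.98956631, -0.14406708,  0.00178975],
       [-0.08043641, -0.56272143, -0.82272388],
       [ 0.11953455,  0.81399587, -0.56843841]]), 't': array([-0.61676951,  0.13192706,  1.02990461])}
wrist {'fx': 325.19226210127806, 'fy': 325.19226210127806, 'cx': 282.97452269562416, 'cy': 206.42858967332958, 'R': array([[ 0.29600687,  0.95518501, -0.00123361],
       [ 0.90468944, -0.27994373,  0.32119857],
       [ 0.30645872, -0.09619301, -0.94701107]]), 't': array([-0.6225555 , -0.04252613,  0.38117658])}
```

View pics/scene0.png

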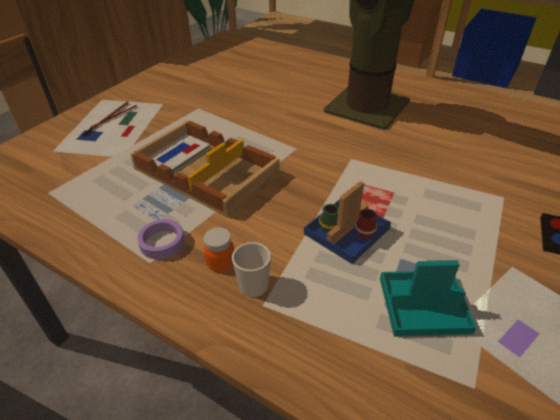

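View pics/side0.png

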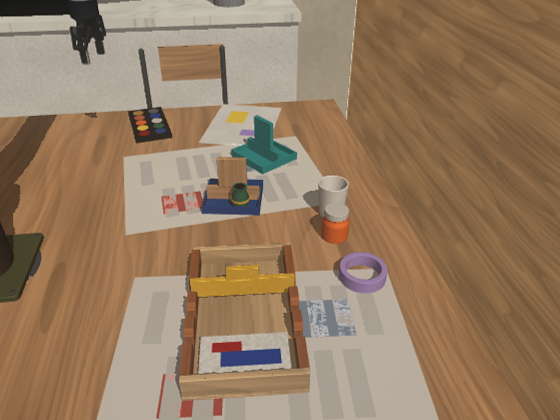

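View pics/wrist0.png

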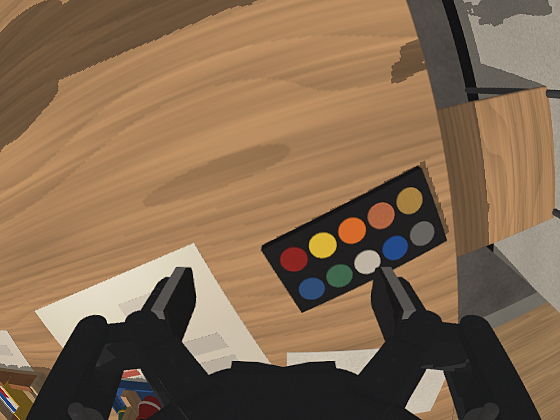

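The scene picture shows the rack at (207,165) with the yellow divider at (217,163) and the blue tray at (347,225). The tape (161,239), jar (218,250) and cup (252,270) stand in front, and a teal tray decoy is at (427,300). Next I enlarge the crops.

Run:
```python
import cv2
def crop(n,x,y,w,h,k,o):
    im=cv2.imread(f"pics/{n}.png")[y:y+h,x:x+w]; cv2.imwrite(f"pics/{o}.png",cv2.resize(im,None,fx=k,fy=k,interpolation=cv2.INTER_CUBIC))
crop("scene0",125,110,160,110,5,"c_rack")
crop("side0",175,235,140,165,3.6,"c_rack_s")
crop("scene0",295,170,110,100,6,"c_tray")
crop("side0",190,145,90,75,8,"c_tray_s")
```

```text
(no output)
```

View pics/c_rack.png

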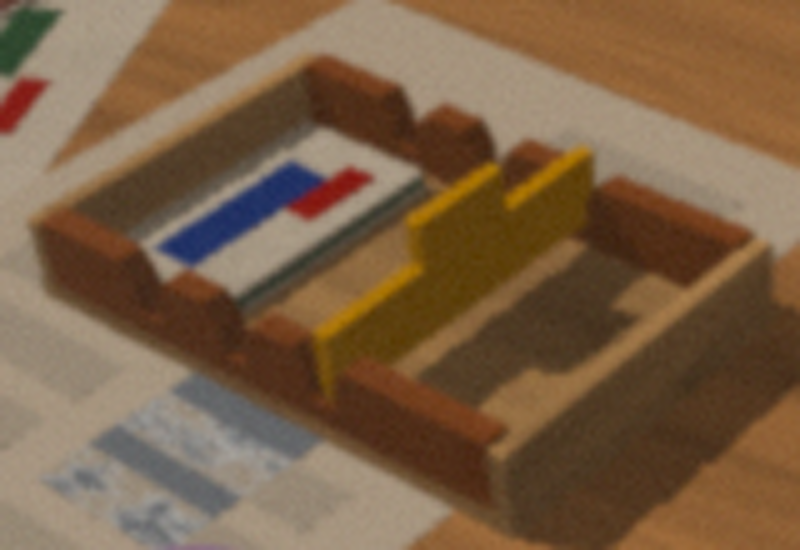

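View pics/c_rack_s.png

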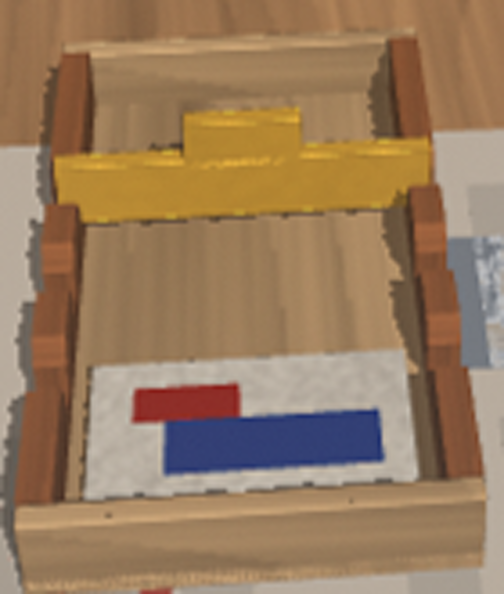

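View pics/c_tray.png

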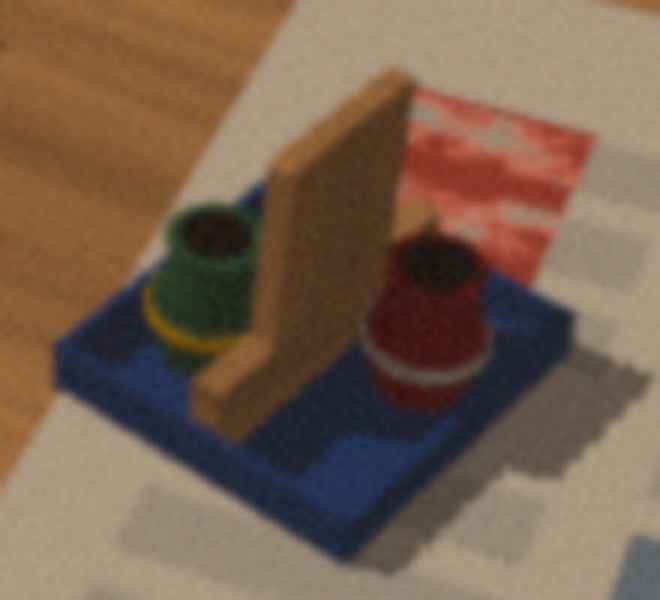

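View pics/c_tray_s.png

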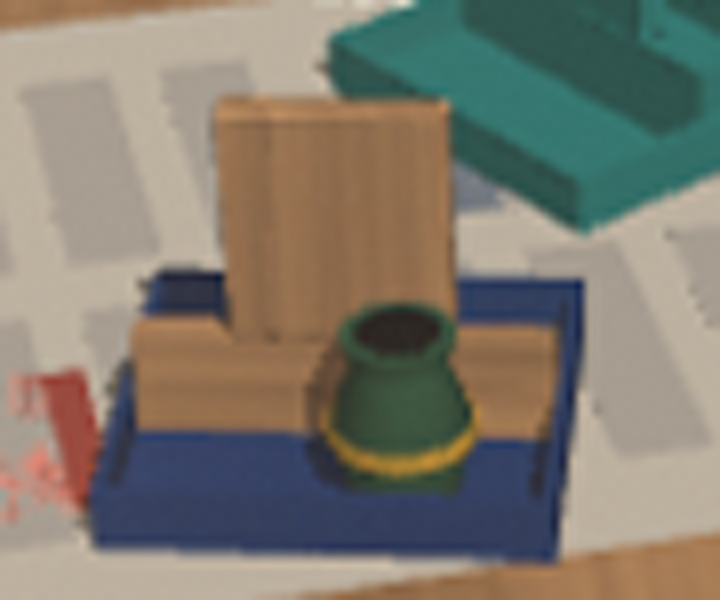

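```bash
cat > h.py <<'E'
import numpy as np
from scipy.optimize import least_squares
from cell import robot
def proj(c,X):
    p=c['R']@np.asarray(X)+c['t']; return np.array([c['fx']*p[0]/p[2]+c['cx'],c['fy']*p[1]/p[2]+c['cy']])
def W(p,X,z0=0):
    c,s=np.cos(p[2]),np.sin(p[2]); return np.array([p[0]+c*X[0]-s*X[1],p[1]+s*X[0]+c*X[1],z0+X[2]])
C={n:robot.calibration(n) for n in("scene","side")}
def fit(obs,x0,z0=0):
    f=lambda p:np.concatenate([proj(C[n],W(p,X,z0))-uv for n,X,uv in obs])
    r=least_squares(f,x0,loss='soft_l1',f_scale=1.0); return r.x,r.fun.reshape(-1,2)if False else f(r.x).reshape(-1,2)
def cr(k,ox,oy,l): return [(n,np.array(X,float)/1000,np.array([ox+u/k,oy+v/k])) for n,X,(u,v) in l]
E
python3 - <<'E'
from h import *
np.set_printoptions(precision=4,suppress=True)
rack=cr(5,125,110,[("scene",(101,162,0),(512,533)),("scene",(-101,162,50),(770,248)),("scene",(101,-162,50),(32,222)),("scene",(101,-162,0),(45,292))])
rack+=cr(3.6,175,235,[("side",(101,-162,0),(483,565)),("side",(-101,-162,0),(25,588)),("side",(-101,-162,50),(18,520)),("side",(101,-162,50),(485,490)),("side",(-101,162,50),(65,43)),("side",(101,162,50),(415,36))])
p,r=fit(rack,[.5,-.3,0]);print("rack",p);print(r)
div=cr(5,125,110,[("scene",(30,0,95),(412,220)),("scene",(-30,0,95),(500,168)),("scene",(97,0,65),(318,333)),("scene",(-97,5,65),(592,152))])
div+=cr(3.6,175,235,[("side",(-30,-5,95),(185,117)),("side",(30,-5,95),(300,112)),("side",(-97,-5,65),(57,162)),("side",(97,-5,65),(430,145))])
q,r=fit(div,p);print("div",q,"expected",W(p,(0,.045,.0)));print(r)
tr=cr(6,295,170,[("scene",(70,65,0),(345,560)),("scene",(-70,65,22),(573,318)),("scene",(70,-65,22),(57,348)),("scene",(70,-65,0),(60,388)),("scene",(35,6,120),(292,165)),("scene",(-35,6,120),(412,82)),("scene",(-35,-6,120),(392,68)),("scene",(35,-6,120),(272,160))])
tr+=cr(8,190,145,[("side",(-70,-65,0),(95,547)),("side",(70,-65,0),(555,560)),("side",(-70,-65,22),(95,500)),("side",(-35,6,120),(217,98)),("side",(35,6,120),(448,98)),("side",(-35,-6,120),(220,122)),("side",(35,-6,120),(452,120))])
t,r=fit(tr,[.5,.1,0]);print("tray",t);print(r)
E
```

```text
rack [ 0.5299 -0.2116 -0.0735]
[[ 0.6684  2.2292]
 [ 1.2604 -0.6273]
 [-1.1495 -0.9318]
 [ 0.7812  0.9665]
 [-0.0623 -0.1647]
 [ 0.1654  1.2526]
 [-1.4383  0.3919]
 [ 0.6039  0.939 ]
 [ 0.2055 -1.3163]
 [ 0.6153 -3.589 ]]
div [ 0.5338 -0.1657 -0.0757] expected [ 0.5332 -0.1667  0.    ]
[[-0.1697 -0.9938]
 [-0.7128 -2.0571]
 [ 0.1205  0.7028]
 [ 0.9304 -0.0332]
 [-0.4404 -0.8907]
 [ 0.632  -0.9671]
 [-0.4207  0.5043]
 [ 0.735   0.4279]]
tray [ 0.5392  0.1911 -0.1791]
[[-0.1714  1.5271]
 [ 0.5303 -1.0647]
 [-0.6657 -0.5068]
 [-1.4443  0.0399]
 [ 0.6452  1.7937]
 [ 0.9523 -0.8686]
 [-0.5667 -0.9354]
 [-0.9407  0.0086]
 [ 0.3408  0.5706]
 [ 0.5532  0.1898]
 [-0.4393 -1.0347]
 [ 0.0881 -0.8719]
 [ 0.3094 -0.3381]
 [-0.9681 -1.4334]
 [-0.6286 -0.6412]]
```

Residuals are about 1 px, and the divider fit agrees with the rack fit to 1 mm. I start moving towards the divider and will refine with the wrist camera above it.

```bash
cat >> h.py <<'E'
from scipy.spatial.transform import Rotation as Ro
def need(xyz,yaw):  # tool y along (-sin yaw, cos yaw), z down
    s=robot.observe(); R=np.array(s['ee_rot']); c,n=np.cos(yaw),np.sin(yaw)
    y=np.array([-n,c,0]); z=np.array([0,0,-1.]); T=np.column_stack([np.cross(y,z),y,z])
    print("t",round(s['t'],2),"ee",np.round(s['ee_pos'],4),"grip",round(s['grip_width'],3),"F",np.round(s['contact_force'],1))
    print("shift mm",np.round(R.T@(np.array(xyz)-s['ee_pos'])*1000,1),"turn deg",np.round(np.degrees(Ro.from_matrix(R.T@T).as_rotvec()),2))
E
python3 -m creep '[[-0.04,-0.045,0,0,0,-2.5,1],[-0.08,-0.09,0,0,0,-5,1],[-0.12,-0.135,0,0,0,-7.5,1],[-0.16,-0.18,0,0,0,-10,1],[-0.2,-0.225,0,0,0,-12.9,1]]' 60
python3 -c "
from h import *
need((.534,-.166,.23),-.0755)"
```

```text
t: 0.78
ee_pos: [0.3102, 0.3209, 0.2313]
ee_rot: [[-0.997, 0.074, 0.0], [0.074, 0.997, -0.0], [-0.0, 0.0, -1.0]]
contact_force: [1.2, -0.1, -0.0]
grip_width: 0.995
t 0.78 ee [0.3102 0.3209 0.2313] grip 0.995 F [ 1.2 -0.1 -0. ]
shift mm [-259.1 -469.1    1.4] turn deg [0.   0.02 0.09]
```

```bash
python3 -m creep '[[-0.027,-0.05,0,0,0,0,1],[-0.055,-0.1,0,0,0,0,1],[-0.083,-0.15,0,0,0,0,1],[-0.11,-0.2,0,0,0,0,1],[-0.138,-0.25,0,0,0,0,1]]'
python3 -m creep '[[-0.027,-0.05,0,0,0,0,1],[-0.055,-0.1,0,0,0,0,1],[-0.083,-0.15,0,0,0,0,1],[-0.11,-0.19,0,0,0,0,1],[-0.121,-0.219,0,0,0,0,1]]'
python3 - <<'E'
from h import *
import cv2
need((.534,-.166,.15),-.0755)
c=robot.calibration("wrist");im=robot.grab_frame("wrist");cv2.imwrite("pics/wrist1.png",im)
import json;json.dump({k:np.array(v).tolist() for k,v in c.items()},open("w1.json","w"))
E
```

```text
t: 1.4
ee_pos: [0.4288, 0.0614, 0.2313]
ee_rot: [[-0.997, 0.075, 0.0], [0.075, 0.997, 0.0], [-0.0, 0.0, -1.0]]
contact_force: [0.9, 0.2, 0.1]
grip_width: 0.999
t: 2.02
ee_pos: [0.5333, -0.1671, 0.2309]
ee_rot: [[-0.997, 0.078, 0.001], [0.078, 0.997, -0.0], [-0.001, -0.0, -1.0]]
contact_force: [-0.1, -1.5, 0.0]
grip_width: 1.002
t 2.02 ee [ 0.5333 -0.1671  0.2309] grip 1.002 F [-0.1 -1.5  0. ]
shift mm [-0.6  1.2 80.9] turn deg [-0.02  0.04 -0.15]
```

View pics/wrist1.png

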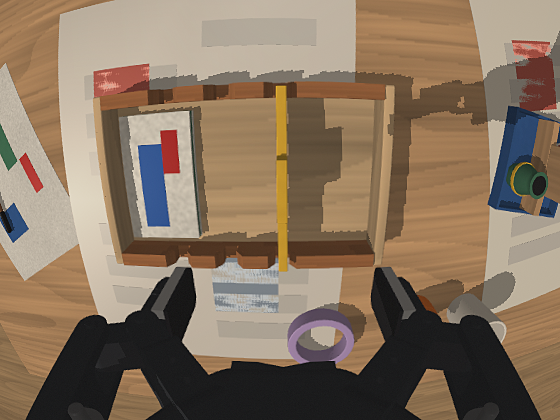

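The wrist view shows the rack (100–390, 85–265), the divider as a yellow line at column ~281, running from (281,86) to (283,270), and the tape at (320,338). I enlarge it and fit the rack and divider with the fisheye model.

Run:
```python
import cv2
im=cv2.imread("pics/wrist1.png")
cv2.imwrite("pics/c_w1.png",cv2.resize(im[70:285,85:405],None,fx=2.5,fy=2.5,interpolation=cv2.INTER_CUBIC))
cv2.imwrite("pics/c_w1b.png",cv2.resize(im[80:280,255:315],None,fx=3,fy=3,interpolation=cv2.INTER_CUBIC))
```

```text
(no output)
```

View pics/c_w1.png

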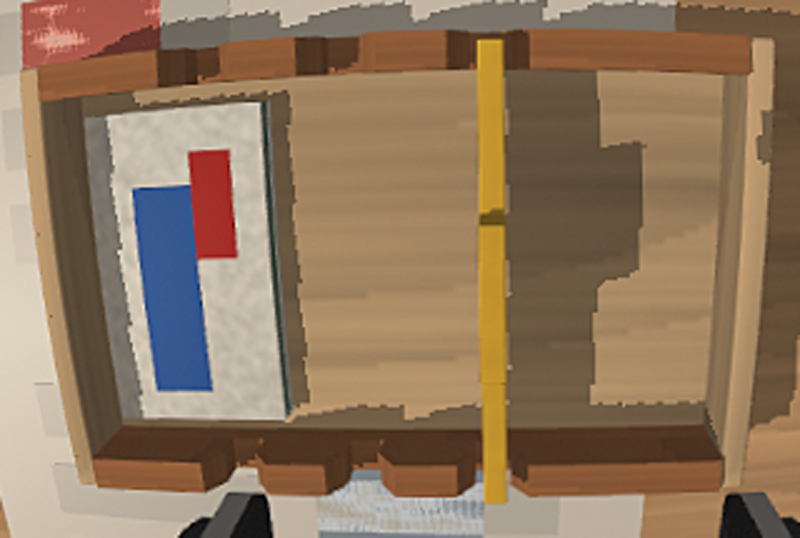

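View pics/c_w1b.png

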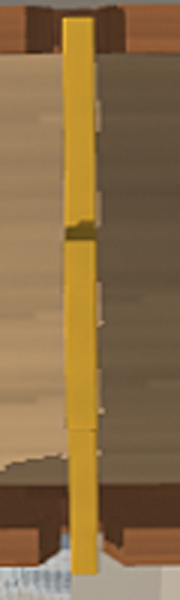

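```bash
cat >> h.py <<'E'
def projf(c,X):
    p=np.array(c['R'])@np.asarray(X)+np.array(c['t']); r=np.hypot(p[0],p[1]); th=np.arctan2(r,p[2])
    return np.array([c['cx']+c['fx']*th*p[0]/r,c['cy']+c['fy']*th*p[1]/r])
def fitw(c,obs,x0,z0=0):
    f=lambda p:np.concatenate([projf(c,W(p,X,z0))-uv for n,X,uv in obs])
    r=least_squares(f,x0,loss='soft_l1'); return r.x,f(r.x).reshape(-1,2)
E
python3 - <<'E'
from h import *
import json
np.set_printoptions(precision=4,suppress=True)
c=json.load(open("w1.json"))
o=cr(2.5,85,70,[("w",(-101,162,50),(773,40)),("w",(101,162,50),(742,487)),("w",(-101,-162,50),(22,70)),("w",(101,-162,50),(80,485)),("w",(85,150,52),(722,462)),("w",(-85,150,52),(752,73))])
p,r=fitw(c,o,[.53,-.21,-.075]);print("rack",p,W(p,(0,.045,0)));print(r)
o=cr(2.5,85,70,[("w",(-97,0,65),(490,40)),("w",(97,0,65),(496,503)),("w",(-30,0,95),(492,220)),("w",(30,0,95),(494,383))])
q,r=fitw(c,o,[.53,-.166,-.075]);print("div",q);print(r)
need((q[0],q[1],.062),q[2])
E
```

```text
rack [ 0.5301 -0.2155 -0.0682] [ 0.5331 -0.1706  0.    ]
[[ 1.5038 -0.3251]
 [ 0.1719  0.3202]
 [-1.4794 -0.083 ]
 [ 0.0137 -0.1671]
 [ 0.3461 -0.6176]
 [-0.8649  1.2128]]
div [ 0.532  -0.1694 -0.0662]
[[ 0.0097 -2.1136]
 [ 0.0026 -0.7863]
 [-0.0246  1.5341]
 [ 0.0131  0.5626]]
t 2.08 ee [ 0.5335 -0.172   0.2307] grip 0.999 F [ 0.9 -4.6  0.3]
shift mm [  1.9   3.1 168.7] turn deg [-0.23  0.08 -0.98]
```

```bash
python3 -m creep '[[0,0,0.03,0,0,-0.5,1],[0,0,0.06,0,0,-0.5,1],[0,0,0.09,0,0,-0.5,1],[0,0,0.1,0,0,-0.5,1],[0,0,0.1,0,0,-0.5,1]]'
python3 - <<'E'
from h import *
import cv2,json
need((.532,-.169,.062),-.068)
c=robot.calibration("wrist");im=robot.grab_frame("wrist");cv2.imwrite("pics/wrist2.png",im)
json.dump({k:np.array(v).tolist() for k,v in c.items()},open("w2.json","w"))
E
```

```text
t: 2.7
ee_pos: [0.5321, -0.1642, 0.1311]
ee_rot: [[-0.998, 0.067, -0.001], [0.067, 0.998, 0.0], [0.001, 0.0, -1.0]]
contact_force: [-0.2, -0.6, 0.5]
grip_width: 1.003
t 2.7 ee [ 0.5321 -0.1642  0.1311] grip 1.003 F [-0.2 -0.6  0.5]
shift mm [-0.2 -4.8 69.1] turn deg [ 0.01 -0.05  0.08]
```

View pics/wrist2.png

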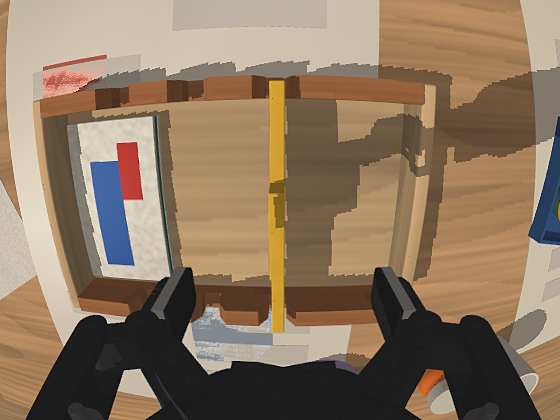

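The divider (column ~278) lies a little left of the finger centre line (~282.5), which agrees with a y correction of about -4 mm. I descend, then close.

```bash
python3 -m creep '[[0,-0.004,0.02,0,0,0,1],[0,-0.004,0.04,0,0,0,1],[0,-0.004,0.06,0,0,0,1],[0,-0.004,0.068,0,0,0,1],[0,-0.004,0.068,0,0,0,1]]'
python3 -c "
from h import *
need((.532,-.169,.062),-.068)"
python3 -m creep '[[0,0,0,0,0,0,0.4],[0,0,0,0,0,0,0.2],[0,0,0,0,0,0,0],[0,0,0,0,0,0,0],[0,0,0,0,0,0,0]]' 60
python3 -m creep '[[0,0,0,0,0,0,0],[0,0,0,0,0,0,0],[0,0,0,0,0,0,0],[0,0,0,0,0,0,0],[0,0,0,0,0,0,0]]' 60
python3 - <<'E'
from h import *
import cv2,json
need((.532,-.169,.062),-.068)
cv2.imwrite("pics/w3.png",robot.grab_frame("wrist"))
E
```

```text
t: 3.38
ee_pos: [0.5324, -0.1684, 0.0637]
ee_rot: [[-0.998, 0.067, 0.001], [0.067, 0.998, -0.0], [-0.001, -0.0, -1.0]]
contact_force: [0.5, -0.2, 0.8]
grip_width: 0.998
t 3.38 ee [ 0.5324 -0.1684  0.0637] grip 0.998 F [ 0.5 -0.2  0.8]
shift mm [ 0.4 -0.6  1.7] turn deg [-0.    0.03  0.07]
t: 4.0
ee_pos: [0.5322, -0.1684, 0.0635]
ee_rot: [[-0.998, 0.067, 0.0], [0.067, 0.998, -0.0], [-0.0, -0.0, -1.0]]
contact_force: [-0.8, 0.2, 3.3]
grip_width: 0.105
t: 4.62
ee_pos: [0.5322, -0.1684, 0.0635]
ee_rot: [[-0.998, 0.067, 0.0], [0.067, 0.998, -0.0], [-0.0, -0.0, -1.0]]
contact_force: [-0.4, 0.3, 5.5]
grip_width: 0.107
t 4.62 ee [ 0.5322 -0.1684  0.0635] grip 0.107 F [-0.4  0.3  5.5]
shift mm [ 0.1 -0.6  1.5] turn deg [-0.    0.02  0.06]
```

View pics/w3.png

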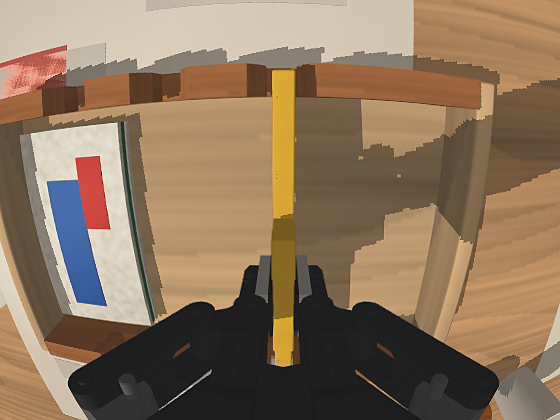

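The fingers have closed on the tab at (284,285), width about 9–10 mm. I lift 50 mm and move 60 mm towards the boards.

```bash
python3 -m creep '[[0,0,-0.01,0,0,0,0],[0,0,-0.02,0,0,0,0],[0,0,-0.035,0,0,0,0],[0,0,-0.05,0,0,0,0],[0,0,-0.05,0,0,0,0]]' 60
python3 -m creep '[[0,-0.015,0,0,0,0,0],[0,-0.035,0,0,0,0,0],[0,-0.05,0,0,0,0,0],[0,-0.06,0,0,0,0,0],[0,-0.06,0,0,0,0,0]]' 60
python3 - <<'E'
from h import *
import cv2,json
need(W((.5322,-.1684,-.068),(0,-.06,.062)),-.068)
cv2.imwrite("pics/w4.png",robot.grab_frame("wrist"))
E
```

```text
t: 5.3
ee_pos: [0.5331, -0.1687, 0.1149]
ee_rot: [[-0.998, 0.067, 0.003], [0.067, 0.998, -0.001], [-0.003, -0.0, -1.0]]
contact_force: [-0.9, 0.0, -1.8]
grip_width: 0.105
t: 5.92
ee_pos: [0.5277, -0.2293, 0.113]
ee_rot: [[-0.998, 0.069, -0.0], [0.069, 0.998, -0.0], [0.0, -0.0, -1.0]]
contact_force: [-0.8, 0.9, -0.9]
grip_width: 0.106
t 5.92 ee [ 0.5277 -0.2293  0.113 ] grip 0.106 F [-0.8  0.9 -0.9]
shift mm [-0.4  1.1 51. ] turn deg [-0.01 -0.03 -0.04]
```

View pics/w4.png

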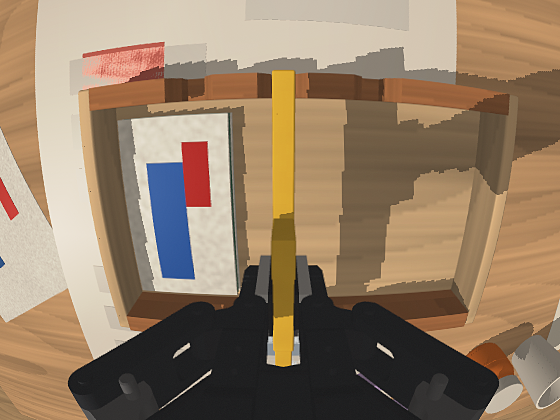

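The divider (column 284) is over the middle notch of the three. I lower it.

```bash
python3 -m creep '[[0,0.0005,0.012,0,0,0,0],[0,0.0005,0.024,0,0,0,0],[0,0.0005,0.036,0,0,0,0],[0,0.0005,0.045,0,0,0,0],[0,0.0005,0.048,0,0,0,0]]' 60
python3 -m creep '[[0,0,0,0,0,0,0],[0,0,0.001,0,0,0,0],[0,0,0.001,0,0,0,0],[0,0,0.001,0,0,0,0],[0,0,0.001,0,0,0,0]]' 60
python3 - <<'E'
from h import *
import cv2,json
need(W((.5322,-.1684,-.068),(0,-.06,.0635)),-.068)
cv2.imwrite("pics/w5.png",robot.grab_frame("wrist"))
cv2.imwrite("pics/s5.png",cv2.resize(robot.grab_frame("side")[200:410,150:350],None,fx=2.8,fy=2.8))
E
```

```text
t: 6.6
ee_pos: [0.5277, -0.2275, 0.0643]
ee_rot: [[-0.998, 0.067, -0.001], [0.067, 0.998, 0.0], [0.001, 0.0, -1.0]]
contact_force: [0.6, 0.2, -0.1]
grip_width: 0.103
t: 7.22
ee_pos: [0.5281, -0.2278, 0.0644]
ee_rot: [[-0.998, 0.067, 0.0], [0.067, 0.998, 0.0], [-0.0, 0.0, -1.0]]
contact_force: [0.0, -0.4, -0.6]
grip_width: 0.103
t 7.22 ee [ 0.5281 -0.2278  0.0644] grip 0.103 F [ 0.  -0.4 -0.6]
shift mm [-0.  -0.5  0.9] turn deg [0.   0.01 0.06]
```

View pics/w5.png

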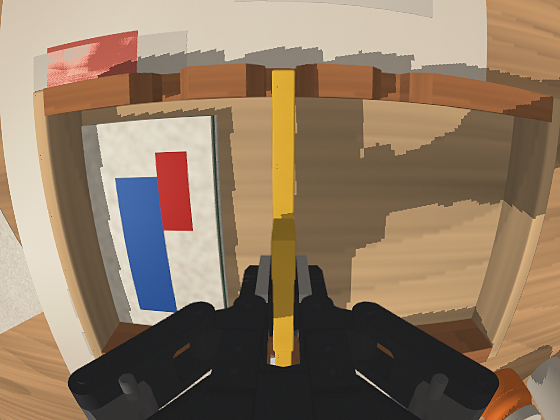

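View pics/s5.png

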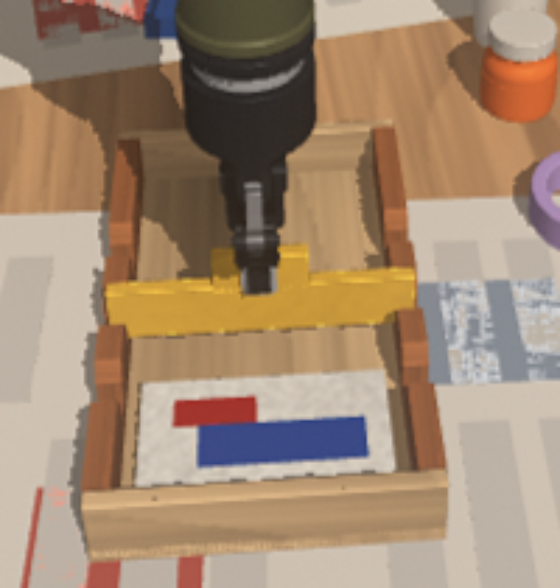

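The divider is in the middle notch at both ends, about 1 mm above the notch floor. I lower the last bit, open and rise.

```bash
python3 -m creep '[[0,0,0.001,0,0,0,0],[0,0,0.0015,0,0,0,0],[0,0,0.0015,0,0,0,0.3],[0,0,0.0015,0,0,0,0.6],[0,0,0.0015,0,0,0,0.6]]' 
python3 -m creep '[[0,0,0,0,0,0,0.8],[0,0,-0.01,0,0,0,1],[0,0,-0.04,0,0,0,1],[0,0,-0.08,0,0,0,1],[0,0,-0.12,0,0,0,1]]'
python3 - <<'E'
from h import *
import cv2,json
need((.539,.12,.185),-.179)
c=robot.calibration("wrist");im=robot.grab_frame("wrist");cv2.imwrite("pics/w6.png",im)
json.dump({k:np.array(v).tolist() for k,v in c.items()},open("w6.json","w"))
E
```

```text
t: 7.95
ee_pos: [0.5281, -0.2278, 0.0627]
ee_rot: [[-0.998, 0.067, -0.0], [0.067, 0.998, 0.0], [0.0, 0.0, -1.0]]
contact_force: [0.8, 0.2, -0.2]
grip_width: 0.597
t: 8.57
ee_pos: [0.528, -0.2277, 0.1845]
ee_rot: [[-0.998, 0.067, 0.0], [0.067, 0.998, 0.0], [-0.0, 0.0, -1.0]]
contact_force: [-0.6, -0.3, -0.0]
grip_width: 1.003
t 8.57 ee [ 0.528  -0.2277  0.1845] grip 1.003 F [-0.6 -0.3 -0. ]
shift mm [ 12.2 347.7  -0.4] turn deg [0.   0.01 6.43]
```

View pics/w6.png

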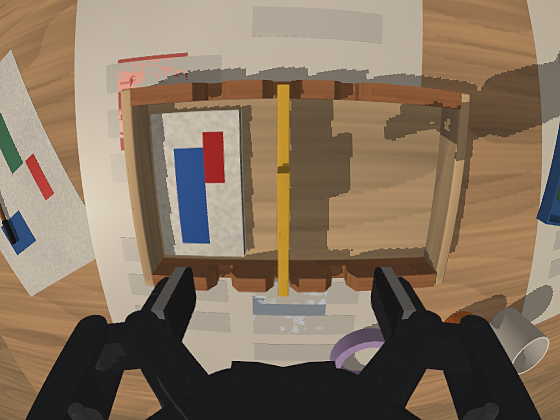

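The divider is seated: yellow line from (283,85) to (283,295), in the middle notches. I refit the rack from this static view.

Run:
```python
import cv2
im=cv2.imread("pics/w6.png")
cv2.imwrite("pics/c6a.png",cv2.resize(im[75:305,115:295],None,fx=2.6,fy=2.6,interpolation=cv2.INTER_CUBIC))
cv2.imwrite("pics/c6b.png",cv2.resize(im[75:305,270:480],None,fx=2.6,fy=2.6,interpolation=cv2.INTER_CUBIC))
```

```text
(no output)
```

View pics/c6a.png

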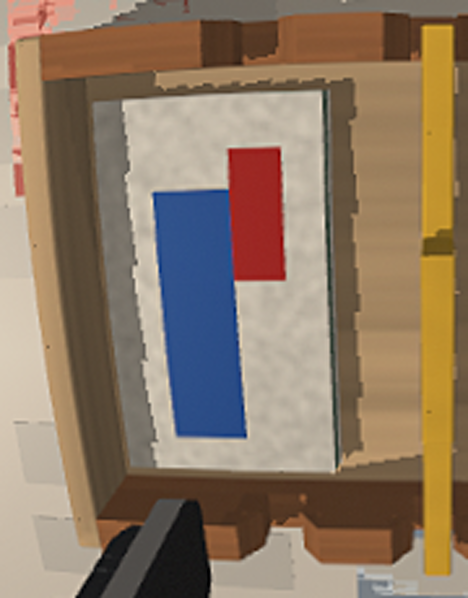

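View pics/c6b.png

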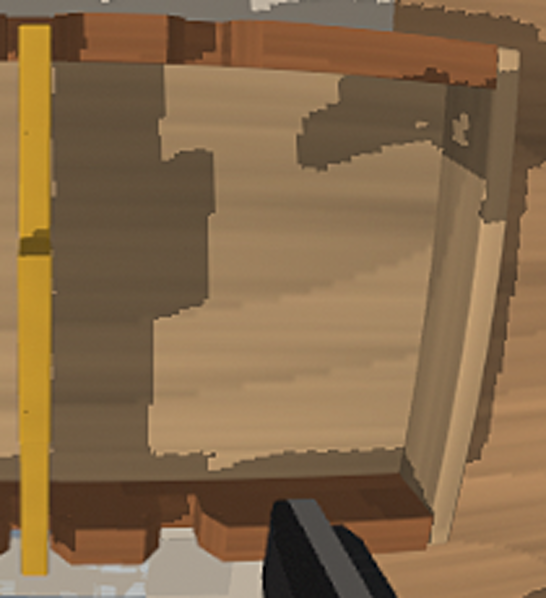

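Run:
```python
from h import *
import json
np.set_printoptions(precision=4,suppress=True)
c=json.load(open("w6.json"))
o=cr(2.6,115,75,[("w",(-101,-162,50),(10,38)),("w",(-101,-150,50),(40,38)),("w",(101,-162,50),(80,546)),("w",(-85,-150,52),(42,80)),("w",(85,-150,52),(101,520))])
o+=cr(2.6,270,75,[("w",(-101,162,50),(518,50)),("w",(-101,150,51),(497,47)),("w",(-85,150,52),(492,86)),("w",(101,162,50),(447,543)),("w",(101,150,52),(431,549)),("w",(85,150,52),(430,515))])
p,r=fitw(c,o,[.53,-.21,-.075]);print("rack",p,"notch",W(p,(0,-.015,0)),"bay",W(p,(0,.07,.012)));print(r)
o=cr(2.6,270,75,[("w",(-97,0,65),(34,27)),("w",(97,0,65),(34,574)),("w",(-30,0,95),(35,250)),("w",(30,0,95),(35,412))])
q,r=fitw(c,o,[.53,-.226,-.075]);print("div",q);print(r)
```

```text
rack [ 0.5296 -0.216  -0.0662] notch [ 0.5286 -0.231   0.    ] bay [ 0.5343 -0.1462  0.012 ]
[[ 0.8059  0.7406]
 [ 0.604  -0.696 ]
 [-0.5002  0.8608]
 [-0.3642  0.5883]
 [-1.8609 -0.2988]
 [ 0.9067 -0.6125]
 [-0.9163 -0.985 ]
 [ 0.6792  0.9841]
 [ 0.217   0.2004]
 [-2.3234 -0.3653]
 [ 1.031   0.058 ]]
div [ 0.5273 -0.2291 -0.0662]
[[ 0.1657 -3.6728]
 [ 0.1969 -1.0985]
 [-0.1592  0.6004]
 [-0.154  12.6295]]
```

```bash
python3 -m creep '[[0.002,0.045,-0.005,0,0,1,1],[0.004,0.09,-0.01,0,0,2,1],[0.006,0.14,-0.02,0,0,3,1],[0.008,0.185,-0.03,0,0,4,1],[0.009,0.23,-0.035,0,0,6,1]]' 
python3 -c "
from h import *
need((.539,.188,.22),-.179)"
```

```text
t: 9.25
ee_pos: [0.5347, 0.0039, 0.2189]
ee_rot: [[-0.985, 0.172, 0.002], [0.172, 0.985, 0.0], [-0.001, 0.001, -1.0]]
contact_force: [0.8, 0.0, -0.6]
grip_width: 0.997
t 9.25 ee [0.5347 0.0039 0.2189] grip 0.997 F [ 0.8  0.  -0.6]
shift mm [ 27.3 182.1  -1.1] turn deg [0.03 0.08 0.37]
```

```bash
python3 -m creep '[[0.006,0.045,0,0,0,0,1],[0.012,0.09,0,0,0,0,1],[0.02,0.14,0,0,0,0,1],[0.027,0.182,0,0,0,0,1],[0.027,0.182,0,0,0,0,1]]' 
python3 -m creep '[[0,0,0,0,0,0,1],[0,0,0,0,0,0,1],[0,0,0,0,0,0,1],[0,0,0,0,0,0,1],[0,0,0,0,0,0,1]]'
python3 - <<'E'
from h import *
import cv2,json
need((.539,.191,.2),-.179)
c=robot.calibration("wrist");im=robot.grab_frame("wrist");cv2.imwrite("pics/w7.png",im)
cv2.imwrite("pics/c7.png",cv2.resize(im[60:330,140:430],None,fx=2.2,fy=2.2,interpolation=cv2.INTER_CUBIC))
json.dump({k:np.array(v).tolist() for k,v in c.items()},open("w7.json","w"))
E
```

```text
t: 9.88
ee_pos: [0.5381, 0.1918, 0.2185]
ee_rot: [[-0.987, 0.163, 0.001], [0.163, 0.987, 0.004], [-0.0, 0.004, -1.0]]
contact_force: [0.2, -1.0, -0.0]
grip_width: 0.996
t: 10.5
ee_pos: [0.539, 0.186, 0.2178]
ee_rot: [[-0.985, 0.171, -0.0], [0.171, 0.985, 0.0], [0.0, 0.0, -1.0]]
contact_force: [0.2, 0.4, 0.3]
grip_width: 1.001
t 10.5 ee [0.539  0.186  0.2178] grip 1.001 F [0.2 0.4 0.3]
shift mm [ 0.9  4.9 17.8] turn deg [ 0.  -0.   0.4]
```

View pics/c7.png

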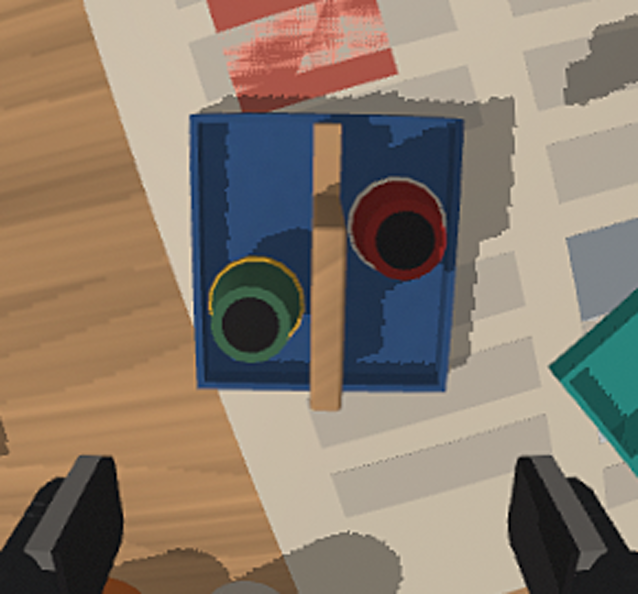

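The wrist crop shows the tray squarely in view, with rim corners at (190,116), (463,118), (198,388) and (445,390). The handle top runs from (329,228) to (325,409); the green pot is at (250,320) and the red one at (400,235).

Run:
```python
from h import *
import json
np.set_printoptions(precision=4,suppress=True)
c=json.load(open("w7.json"))
o=cr(2.2,140,60,[("w",(-70,65,22),(463,118)),("w",(-70,-65,22),(190,116)),("w",(70,-65,22),(198,388)),("w",(70,65,22),(445,390)),("w",(-35,-6,120),(314,228)),("w",(-35,6,120),(345,228)),("w",(35,-6,120),(310,409)),("w",(35,6,120),(341,410))])
p,r=fitw(c,o,[.539,.191,-.179]);print("tray",p);print(r)
need((p[0],p[1]+.001,.086),p[2])
```

```text
tray [ 0.5391  0.189  -0.1835]
[[ 0.0476  0.1995]
 [-0.6835 -0.7089]
 [-0.1901  0.062 ]
 [ 0.3089  0.2801]
 [-0.9726 -0.7803]
 [ 0.8616 -0.5688]
 [-0.0497  1.2611]
 [ 0.4515  0.9397]]
t 10.55 ee [0.539  0.1861 0.2178] grip 0.999 F [0.6 0.5 0.5]
shift mm [  0.6   3.9 131.8] turn deg [0.   0.   0.67]
```

```bash
python3 -m creep '[[0.0005,0.004,0.025,0,0,0.7,1],[0.0005,0.004,0.05,0,0,0.7,1],[0.0005,0.004,0.075,0,0,0.7,1],[0.0005,0.004,0.085,0,0,0.7,1],[0.0005,0.004,0.085,0,0,0.7,1]]'
python3 - <<'E'
from h import *
import cv2
need((.5391,.189,.08),-.1835)
cv2.imwrite("pics/w8.png",robot.grab_frame("wrist"))
E
```

```text
t: 11.18
ee_pos: [0.539, 0.1903, 0.1325]
ee_rot: [[-0.983, 0.183, -0.001], [0.183, 0.983, -0.0], [0.001, -0.0, -1.0]]
contact_force: [0.1, 0.2, -0.4]
grip_width: 0.999
t 11.18 ee [0.539  0.1903 0.1325] grip 0.999 F [ 0.1  0.2 -0.4]
shift mm [-0.4 -1.2 52.5] turn deg [-0.02 -0.04 -0.01]
```

View pics/w8.png

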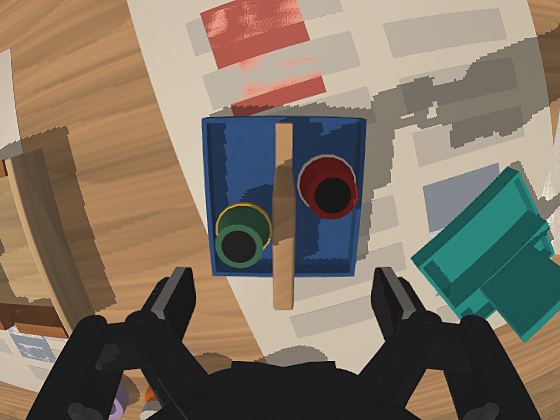

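The handle (columns 275–293) sits centred between the fingers (180/385). I descend and close.

```bash
python3 -m creep '[[0,0,0.015,0,0,0,1],[0,0,0.03,0,0,0,1],[0,0,0.042,0,0,0,1],[0,0,0.05,0,0,0,1],[0,0,0.052,0,0,0,1]]' 
python3 -m creep '[[0,0,0,0,0,0,0.7],[0,0,0,0,0,0,0.5],[0,0,0,0,0,0,0.35],[0,0,0,0,0,0,0.25],[0,0,0,0,0,0,0.2]]' 30
python3 -m creep '[[0,0,0,0,0,0,0.17],[0,0,0,0,0,0,0.14],[0,0,0,0,0,0,0.1],[0,0,0,0,0,0,0.05],[0,0,0,0,0,0,0]]' 70
python3 -m creep '[[0,0,0,0,0,0,0],[0,0,0,0,0,0,0],[0,0,0,0,0,0,0],[0,0,0,0,0,0,0],[0,0,0,0,0,0,0]]' 100
python3 - <<'E'
from h import *
import cv2
need((.5391,.189,.08),-.1835)
cv2.imwrite("pics/w9.png",robot.grab_frame("wrist"))
E
```

```text
t: 11.85
ee_pos: [0.5388, 0.1902, 0.08]
ee_rot: [[-0.983, 0.183, -0.001], [0.183, 0.983, -0.0], [0.001, -0.001, -1.0]]
contact_force: [-0.4, -0.4, -0.8]
grip_width: 0.999
t: 12.48
ee_pos: [0.5392, 0.1903, 0.0809]
ee_rot: [[-0.983, 0.183, 0.0], [0.183, 0.983, 0.0], [-0.0, 0.0, -1.0]]
contact_force: [-0.3, 0.3, 0.1]
grip_width: 0.199
t: 13.1
ee_pos: [0.5392, 0.1904, 0.0809]
ee_rot: [[-0.983, 0.183, 0.0], [0.183, 0.983, 0.0], [-0.0, 0.0, -1.0]]
contact_force: [0.5, 0.5, 2.1]
grip_width: 0.134
t: 13.72
ee_pos: [0.5392, 0.1904, 0.081]
ee_rot: [[-0.983, 0.183, 0.0], [0.183, 0.983, 0.0], [-0.0, 0.0, -1.0]]
contact_force: [-0.8, -0.4, 5.1]
grip_width: 0.124
t 13.72 ee [0.5392 0.1904 0.081 ] grip 0.124 F [-0.8 -0.4  5.1]
shift mm [-0.1 -1.4  1. ] turn deg [ 0.02  0.01 -0.02]
```

View pics/w9.png

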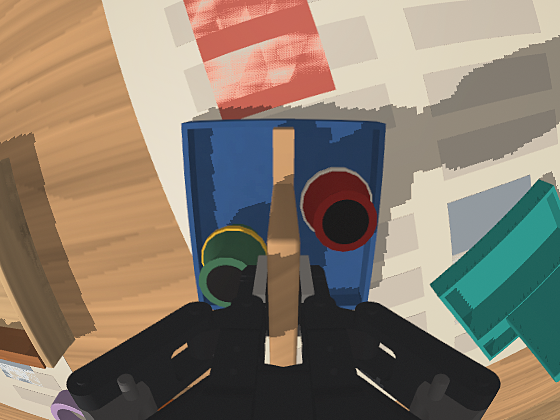

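The handle is gripped (width 0.124) and both pots are standing. I lift gently by 95 mm.

```bash
python3 -m creep '[[0,0,-0.002,0,0,0,0],[0,0,-0.006,0,0,0,0],[0,0,-0.012,0,0,0,0],[0,0,-0.02,0,0,0,0],[0,0,-0.028,0,0,0,0]]' 110
python3 -m creep '[[0,0,-0.01,0,0,0,0],[0,0,-0.022,0,0,0,0],[0,0,-0.034,0,0,0,0],[0,0,-0.046,0,0,0,0],[0,0,-0.056,0,0,0,0]]'
python3 -m creep '[[0,0,-0.008,0,0,0,0],[0,0,-0.012,0,0,0,0],[0,0,-0.014,0,0,0,0],[0,0,-0.014,0,0,0,0],[0,0,-0.014,0,0,0,0]]'
python3 - <<'E'
from h import *
import cv2
need((.534,-.145,.180),-.068)
cv2.imwrite("pics/w10.png",robot.grab_frame("wrist"))
cv2.imwrite("pics/s10.png",cv2.resize(robot.grab_frame("side")[80:280,120:380],None,fx=3,fy=3))
E
```

```text
t: 14.4
ee_pos: [0.5392, 0.1903, 0.1094]
ee_rot: [[-0.983, 0.183, 0.0], [0.183, 0.983, 0.0], [-0.0, 0.0, -1.0]]
contact_force: [0.9, -0.5, -4.8]
grip_width: 0.128
t: 15.02
ee_pos: [0.5393, 0.1903, 0.1657]
ee_rot: [[-0.983, 0.183, 0.0], [0.183, 0.983, 0.0], [-0.0, 0.0, -1.0]]
contact_force: [-0.0, 0.5, -5.8]
grip_width: 0.126
t: 15.65
ee_pos: [0.539, 0.1902, 0.1785]
ee_rot: [[-0.983, 0.183, -0.001], [0.183, 0.983, -0.0], [0.001, -0.0, -1.0]]
contact_force: [-0.1, -0.7, -6.2]
grip_width: 0.124
t 15.65 ee [0.539  0.1902 0.1785] grip 0.124 F [-0.1 -0.7 -6.2]
shift mm [ -56.4 -330.5   -1.5] turn deg [-0.02 -0.03 -6.63]
```

View pics/w10.png

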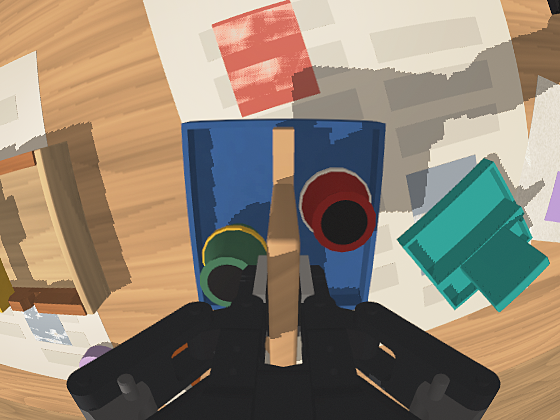

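View pics/s10.png

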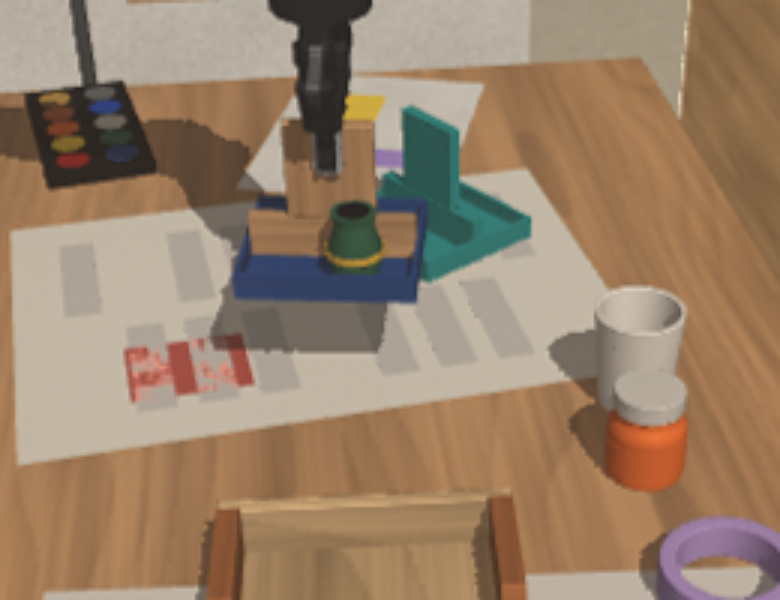

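The tray hangs level with both pots standing (green at (352,237) in the side crop). I carry it with a gentle ramp.

```bash
python3 -m creep '[[-0.0005,-0.003,0,0,0,0,0],[-0.002,-0.01,0,0,0,-0.3,0],[-0.0035,-0.021,0,0,0,-0.7,0],[-0.006,-0.036,0,0,0,-1.2,0],[-0.009,-0.053,0,0,0,-1.8,0]]' 110
python3 -c "
from h import *
need((.534,-.145,.180),-.068)"
```

```text
t: 16.38
ee_pos: [0.5383, 0.1349, 0.1788]
ee_rot: [[-0.988, 0.152, -0.0], [0.152, 0.988, -0.0], [-0.0, -0.0, -1.0]]
contact_force: [0.1, -1.0, -5.9]
grip_width: 0.122
t 16.38 ee [0.5383 0.1349 0.1788] grip 0.122 F [ 0.1 -1.  -5.9]
shift mm [ -38.2 -277.3   -1.1] turn deg [-0.02  0.   -4.83]
```

```bash
python3 -m creep '[[-0.0025,-0.018,0,0,0,-0.4,0],[-0.005,-0.036,0,0,0,-0.8,0],[-0.0075,-0.054,0,0,0,-1.2,0],[-0.01,-0.072,0,0,0,-1.6,0],[-0.0125,-0.09,0,0,0,-2,0]]' 110
python3 -c "
from h import *
need((.534,-.145,.180),-.068)"
```

```text
t: 17.0
ee_pos: [0.537, 0.0444, 0.1788]
ee_rot: [[-0.993, 0.117, 0.0], [0.117, 0.993, 0.0], [-0.0, 0.0, -1.0]]
contact_force: [0.1, -0.0, -5.8]
grip_width: 0.13
t 17.0 ee [0.537  0.0444 0.1788] grip 0.13 F [ 0.1 -0.  -5.8]
shift mm [ -19.1 -188.5   -1.2] turn deg [ 0.01  0.   -2.82]
```

```bash
python3 -m creep '[[-0.002,-0.018,0,0,0,-0.4,0],[-0.004,-0.036,0,0,0,-0.8,0],[-0.0055,-0.054,0,0,0,-1.2,0],[-0.007,-0.072,0,0,0,-1.6,0],[-0.009,-0.09,0,0,0,-2,0]]' 110
python3 -c "
from h import *
need((.534,-.145,.180),-.068)"
```

```text
t: 17.62
ee_pos: [0.5353, -0.0459, 0.1788]
ee_rot: [[-0.997, 0.082, -0.0], [0.082, 0.997, 0.0], [0.0, 0.0, -1.0]]
contact_force: [-0.8, -0.5, -5.9]
grip_width: 0.126
t 17.62 ee [ 0.5353 -0.0459  0.1788] grip 0.126 F [-0.8 -0.5 -5.9]
shift mm [ -6.8 -98.8  -1.2] turn deg [ 0.   -0.   -0.81]
```

```bash
python3 -m creep '[[-0.0012,-0.018,0,0,0,-0.2,0],[-0.0025,-0.036,0,0,0,-0.4,0],[-0.004,-0.053,0,0,0,-0.6,0],[-0.005,-0.067,0,0,0,-0.8,0],[-0.006,-0.078,0,0,0,-0.8,0]]' 110
python3 -m creep '[[-0.0003,-0.009,0,0,0,0,0],[-0.0006,-0.015,0,0,0,0,0],[-0.0006,-0.019,0,0,0,0,0],[-0.0006,-0.021,0,0,0,0,0],[-0.0006,-0.021,0,0,0,0,0]]' 110
python3 - <<'E'
from h import *
import cv2,json
need((.534,-.145,.180),-.068)
c=robot.calibration("wrist");im=robot.grab_frame("wrist");cv2.imwrite("pics/w11.png",im)
json.dump({k:np.array(v).tolist() for k,v in c.items()},open("w11.json","w"))
cv2.imwrite("pics/s11.png",cv2.resize(robot.grab_frame("side")[180:410,140:380],None,fx=2.5,fy=2.5))
cv2.imwrite("pics/n11.png",cv2.resize(robot.grab_frame("scene")[80:230,100:300],None,fx=3.5,fy=3.5))
E
```

```text
t: 18.25
ee_pos: [0.5349, -0.1239, 0.1787]
ee_rot: [[-0.998, 0.069, -0.0], [0.069, 0.998, 0.0], [0.0, 0.0, -1.0]]
contact_force: [0.7, -0.7, -6.5]
grip_width: 0.127
t: 18.88
ee_pos: [0.5341, -0.1438, 0.1788]
ee_rot: [[-0.998, 0.068, 0.0], [0.068, 0.998, 0.0], [-0.0, 0.0, -1.0]]
contact_force: [0.3, 0.9, -5.6]
grip_width: 0.131
t 18.88 ee [ 0.5341 -0.1438  0.1788] grip 0.131 F [ 0.3  0.9 -5.6]
shift mm [ 0.  -1.2 -1.2] turn deg [ 0.01  0.   -0.02]
```

View pics/w11.png

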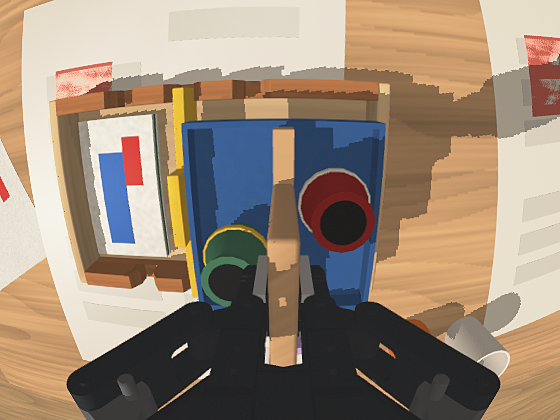

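View pics/s11.png

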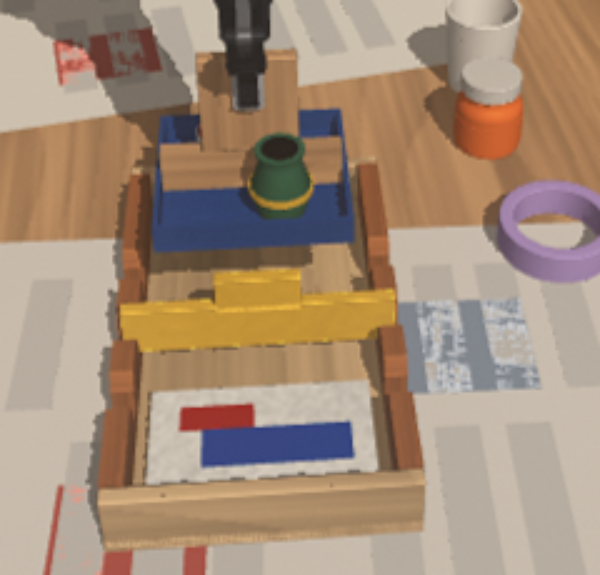

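View pics/n11.png

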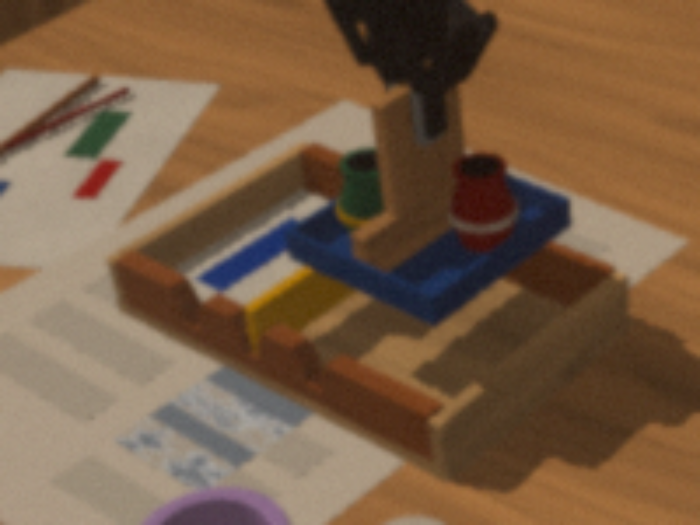

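The tray is over the bay, level, with the pots standing and the divider seated at both rails. I lower it in stages.

```bash
python3 -m creep '[[0,-0.0005,0.003,0,0,0,0],[0,-0.001,0.01,0,0,0,0],[0,-0.001,0.02,0,0,0,0],[0,-0.001,0.028,0,0,0,0],[0,-0.001,0.032,0,0,0,0]]' 110
python3 -m creep '[[0,0,0.001,0,0,0,0],[0,0,0.001,0,0,0,0],[0,0,0.001,0,0,0,0],[0,0,0.001,0,0,0,0],[0,0,0.001,0,0,0,0]]' 110
python3 - <<'E'
from h import *
import cv2,json
need((.534,-.145,.093),-.068)
c=robot.calibration("wrist");im=robot.grab_frame("wrist");cv2.imwrite("pics/w12.png",im)
cv2.imwrite("pics/n12.png",cv2.resize(robot.grab_frame("scene")[80:230,100:300],None,fx=3.5,fy=3.5))
E
```

```text
t: 19.65
ee_pos: [0.5336, -0.1449, 0.1459]
ee_rot: [[-0.998, 0.068, -0.001], [0.068, 0.998, 0.0], [0.001, 0.0, -1.0]]
contact_force: [0.8, 0.2, -5.6]
grip_width: 0.131
t: 20.27
ee_pos: [0.5341, -0.145, 0.1459]
ee_rot: [[-0.998, 0.069, 0.0], [0.069, 0.998, 0.0], [-0.0, 0.0, -1.0]]
contact_force: [-0.4, 0.4, -6.0]
grip_width: 0.126
t 20.27 ee [ 0.5341 -0.145   0.1459] grip 0.126 F [-0.4  0.4 -6. ]
shift mm [ 0.1  0.  52.9] turn deg [ 0.    0.01 -0.04]
```

View pics/w12.png

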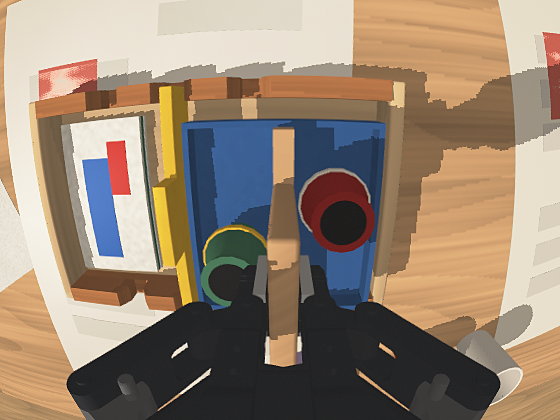

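View pics/n12.png

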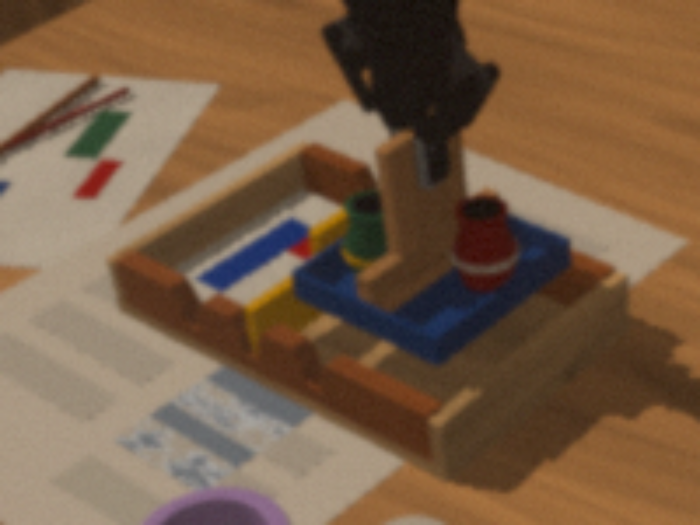

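```bash
python3 -m creep '[[0,0,0.004,0,0,0,0],[0,0,0.012,0,0,0,0],[0,0,0.022,0,0,0,0],[0,0,0.032,0,0,0,0],[0,0,0.038,0,0,0,0]]' 110
python3 - <<'E'
from h import *
import cv2,json
need((.534,-.145,.093),-.068)
c=robot.calibration("wrist");im=robot.grab_frame("wrist");cv2.imwrite("pics/w13.png",im)
cv2.imwrite("pics/n13.png",cv2.resize(robot.grab_frame("scene")[80:230,100:300],None,fx=3.5,fy=3.5))
E
```

```text
t: 21.0
ee_pos: [0.5336, -0.1449, 0.1067]
ee_rot: [[-0.998, 0.068, -0.001], [0.068, 0.998, 0.0], [0.001, 0.0, -1.0]]
contact_force: [-0.1, 0.2, -5.1]
grip_width: 0.123
t 21.0 ee [ 0.5336 -0.1449  0.1067] grip 0.123 F [-0.1  0.2 -5.1]
shift mm [-0.4 -0.1 13.7] turn deg [ 0.01 -0.07 -0.03]
```

View pics/w13.png

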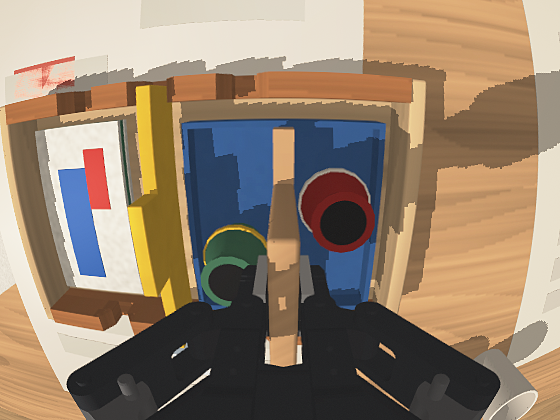

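View pics/n13.png

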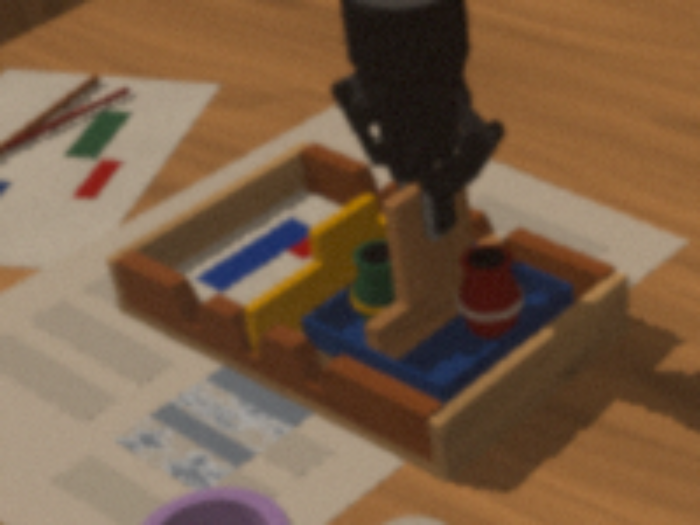

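The tray is inside the bay with clear gaps all round, and the pots are standing. I go down the last ~14 mm slowly, watching the force.

```bash
python3 -m creep '[[0,0,0.003,0,0,0,0],[0,0,0.006,0,0,0,0],[0,0,0.008,0,0,0,0],[0,0,0.0095,0,0,0,0],[0,0,0.011,0,0,0,0]]' 110
python3 -m creep '[[0,0,0.0004,0,0,0,0],[0,0,0.0008,0,0,0,0],[0,0,0.0012,0,0,0,0],[0,0,0.0016,0,0,0,0],[0,0,0.002,0,0,0,0]]' 110
```

```text
t: 21.72
ee_pos: [0.5341, -0.145, 0.0967]
ee_rot: [[-0.998, 0.069, 0.0], [0.069, 0.998, 0.0], [-0.0, 0.0, -1.0]]
contact_force: [-0.6, -0.8, -5.8]
grip_width: 0.123
t: 22.35
ee_pos: [0.5341, -0.145, 0.0948]
ee_rot: [[-0.998, 0.069, 0.0], [0.069, 0.998, 0.0], [-0.0, 0.0, -1.0]]
contact_force: [0.5, 0.3, -5.9]
grip_width: 0.121
```

```bash
python3 -m creep '[[0,0,0.0003,0,0,0,0],[0,0,0.0006,0,0,0,0],[0,0,0.0009,0,0,0,0],[0,0,0.0012,0,0,0,0],[0,0,0.0015,0,0,0,0]]' 110
python3 -m creep '[[0,0,0.0003,0,0,0,0],[0,0,0.0005,0,0,0,0],[0,0,0.0007,0,0,0,0],[0,0,0.0008,0,0,0,0],[0,0,0.0008,0,0,0,0]]' 110
```

```text
t: 22.98
ee_pos: [0.534, -0.145, 0.0932]
ee_rot: [[-0.998, 0.069, -0.0], [0.069, 0.998, 0.0], [0.0, 0.0, -1.0]]
contact_force: [-0.8, 1.0, -6.0]
grip_width: 0.121
t: 23.6
ee_pos: [0.534, -0.145, 0.093]
ee_rot: [[-0.998, 0.069, 0.0], [0.069, 0.998, -0.0], [-0.0, -0.0, -1.0]]
contact_force: [-2.2, 0.7, 6.3]
grip_width: 0.127
```

Contact came at TCP z = 0.093, the height expected: the force went from -6 to +6 N, so the tray rests on the floor. I release slowly.

```bash
python3 -m creep '[[0,0,0,0,0,0,0.12],[0,0,0,0,0,0,0.16],[0,0,0,0,0,0,0.2],[0,0,0,0,0,0,0.28],[0,0,0,0,0,0,0.35]]' 20
python3 -m creep '[[0,0,0,0,0,0,0.45],[0,0,0,0,0,0,0.5],[0,0,-0.003,0,0,0,0.5],[0,0,-0.01,0,0,0,0.5],[0,0,-0.02,0,0,0,0.5]]'
python3 -m creep '[[0,0,-0.015,0,0,0,0.5],[0,0,-0.035,0,0,0,0.5],[0,0,-0.06,0,0,0,0.5],[0,0,-0.09,0,0,0,0.5],[0,0,-0.12,0,0,0,0.5]]'
python3 - <<'E'
from h import *
import cv2,json
need((.534,-.145,.093),-.068)
c=robot.calibration("wrist");im=robot.grab_frame("wrist");cv2.imwrite("pics/w14.png",im)
json.dump({k:np.array(v).tolist() for k,v in c.items()},open("w14.json","w"))
cv2.imwrite("pics/n14.png",robot.grab_frame("scene"))
cv2.imwrite("pics/s14.png",cv2.resize(robot.grab_frame("side")[140:410,130:400],None,fx=2.2,fy=2.2))
E
```

```text
t: 24.22
ee_pos: [0.5342, -0.145, 0.0924]
ee_rot: [[-0.998, 0.069, 0.0], [0.069, 0.998, 0.0], [-0.0, 0.0, -1.0]]
contact_force: [0.1, 0.4, -0.6]
grip_width: 0.348
t: 24.85
ee_pos: [0.534, -0.1449, 0.113]
ee_rot: [[-0.998, 0.068, -0.0], [0.068, 0.998, 0.0], [0.0, 0.0, -1.0]]
contact_force: [-0.5, 0.2, 0.5]
grip_width: 0.499
t: 25.48
ee_pos: [0.5339, -0.1449, 0.2345]
ee_rot: [[-0.998, 0.068, 0.001], [0.068, 0.998, -0.0], [-0.001, 0.0, -1.0]]
contact_force: [0.9, 0.2, 0.2]
grip_width: 0.499
t 25.48 ee [ 0.5339 -0.1449  0.2345] grip 0.499 F [0.9 0.2 0.2]
shift mm [ 0.000e+00 -1.000e-01  1.415e+02] turn deg [ 0.    0.04 -0.03]
```

View pics/w14.png

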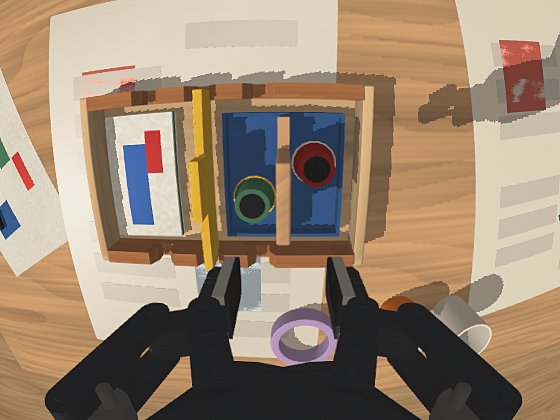

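View pics/n14.png

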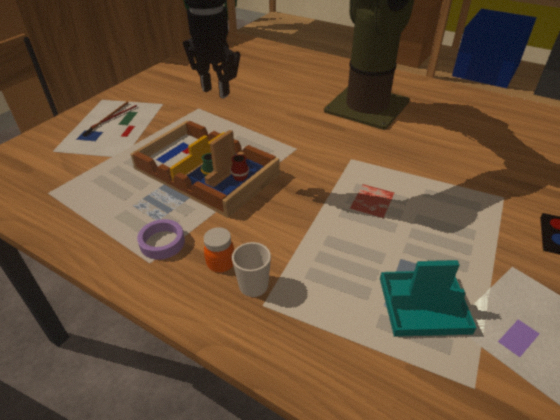

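View pics/s14.png

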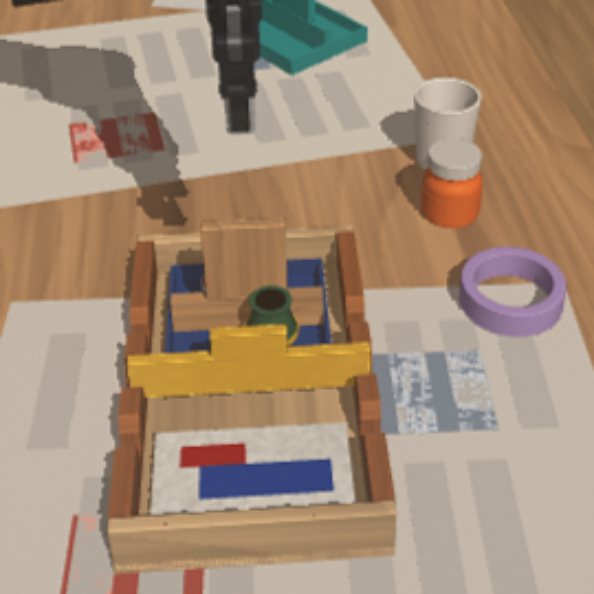

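Tray in the bay with gaps all round, pots standing, divider in the middle notches at both rails. Tape, jar and cup are at the same pixels as at the start. I settle for one call and hand in.

```bash
python3 -m creep '[[0,0,0,0,0,0,0.5],[0,0,0,0,0,0,0.5],[0,0,0,0,0,0,0.5],[0,0,0,0,0,0,0.5],[0,0,0,0,0,0,0.5]]'
python3 -c "
from cell import robot
print(robot.sign_off())"
```

```text
t: 26.25
ee_pos: [0.534, -0.1449, 0.2323]
ee_rot: [[-0.998, 0.069, -0.0], [0.069, 0.998, 0.0], [0.0, 0.0, -1.0]]
contact_force: [-0.6, 0.9, -0.6]
grip_width: 0.502
the job is handed in; nothing more can be done
None
```

The job is done and handed in at about 26 s of the 64 s allowed. I moved the yellow divider one notch (60 mm) towards the picture boards. Then I carried the blue tray level by its handle and lowered it onto the floor of the widened bay until it made light contact (about 6 N), before letting go slowly.

**Last checks:** The final pictures from all three cameras show the divider seated in the middle notches on both rails. The tray lies flat in the bay with clear gaps all round, and both pots are standing. The tape, jar and cup sit at the same pixels as at the start, and the gripper was clear of everything at hand-in.

**Disagreements:**
- The fixed and wrist cameras differed by about 3–4 mm in y on the rack, and by up to 4 mm on the divider. I used values in between, checked against where the grip found the divider; the bay left 15 mm on each side.
- One misread corner of the divider's tab gave a 12-pixel error in a fit. I judged the divider's seating from its release height and the pictures instead.

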